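# Assemble the steamer insert and hold it level over the pot

### The job

Finish setting up the dumpling steamer: set the loose perforated tray gently onto the steamer stand, its centre hole over the stand's black knob, so that it sits flat and centred on the stand's hub, and let go of it. Then lift the stand by its knob and bring it, kept level with the tray on it, over the middle of the open pot, and finish while holding it there, still and level, a few centimetres above the rim and not touching the pot, so that I can pour the water in before it goes down. Do not push the pot about or disturb the other things on the table.

Things in the scene. Friction and masses are not known exactly. Their poses are not given: they have to be found in the camera images.
- tray: loose steel steaming tray with dark perforations, lying flat, open side up, on the table: 160 mm across, floor 3 mm thick, hole 34 mm across in its middle; upright rim 8 mm thick, top 15 mm above the underside, mid-line at radius 76 mm (can be pinched from above, one finger inside, one outside). About 0.2 kg. Origin: centre of its underside; z up out of the tray.
- stand: steamer stand, 0.36 kg, 107 mm tall, on three feet: a fixed lower tray (160 mm across, rim top at 27 mm), a spacer tube with a flat flange (60 mm across, top at 45 mm), on it a tapered hub (30 mm across at the flange, 22 mm at its top, 12 mm tall) that centres the loose tray, then a 10 mm post and a black knob. Origin: on the axis at the underside of the feet; z up the post.
- stand_seat (a point): point on the stand's axis at the top of the flange, 45 mm above its feet: where the underside of the loose tray sits, the hub standing in the tray's hole.
- stand_knob (a point): middle of the stand's black knob: a round grip 22 mm across and 32 mm tall with domed top, on the axis, from 75 to 107 mm above the feet. It passes through the tray's hole; over a seated tray there are 27 mm free between the tray's floor and the knob's underside.
- pot: the open, empty steel pot, 206 mm across outside (211 mm at the bead of its rim), 200 mm inside, 120 mm tall, with two black loop handles on its own +y and -y sides that stand out to 140 mm from its axis, 95 mm above the table. 1.4 kg, loose. Origin: centre of its underside; z up.
- pot_rim (a point): centre of the pot's mouth, at the height of its rim, 120 mm above the pot's underside.
- lid: the pot's steel lid, 212 mm across and 59 mm tall with its black knob, lying on the table at the robot's left; a bystander. Origin: centre of its underside.
- red_jar: glass jar with a red cap, 72 mm across, 120 mm tall, at the back right; a bystander. Origin: centre of its underside.
- cream_jar: white jar with a white cap, 68 mm across, 100 mm tall, at the back right; a bystander. Origin: centre of its underside.
- mug: blue mug, 80 mm across, 95 mm tall, at the back left; a bystander. Origin: centre of its underside.
- bowl: white bowl, 190 mm across, 80 mm tall, at the back left; a bystander. Origin: centre of its underside.
Mind the look-alikes: they are no part of the job. What is shaped like the stand but yellow is not meant.

How it is judged:
On the way, in this order (a step that is already met when the one before it is completed fails the run):
1. the loose tray sits flat and centred on the stand's hub, let go, the stand still standing on the table (distance between tray and stand_seat below 0.006 m and angle between the z axis of tray and the z axis of stand, either way round below 0.06 rad and contact force between the fingers and tray below 0.3 N and height (world z) of stand below 0.01 m and angle between stand's own z axis and vertical below 0.06 rad), for 0.2 s.
2. the stand is lifted off the table by its knob with the tray still seated on it (distance between tray and stand_seat below 0.006 m and angle between the z axis of tray and the z axis of stand, either way round below 0.06 rad and height (world z) of stand above 0.03 m and distance between the grasp point and stand_knob below 0.03 m and contact force between the fingers and stand above 1 N), for 0.2 s.
At the end, for the whole second after the job is handed in: Stand held by its knob (grasp point within 30 mm of it), tray untouched, seated within 6 mm and about 3 degrees; feet 10 to 120 mm above the pot rim, axis within 20 mm of the pot middle, level within 6 degrees, at rest, nothing touching the pot (distance between tray and stand_seat below 0.006 m and angle between the z axis of tray and the z axis of stand, either way round below 0.06 rad and z of stand in the frame of pot between 0.13 and 0.24 m and horizontal distance between stand and pot_rim below 0.02 m and angle between stand's own z axis and vertical below 0.1 rad and contact force between the fingers and stand above 1 N and distance between the grasp point and stand_knob below 0.03 m and contact force between the fingers and tray below 0.3 N and contact force between each of stand, tray, the arm and pot below 0.2 N and linear speed of stand below 0.02 m/s and angular speed of stand below 0.15 rad/s and angle between pot's own z axis and vertical below 0.05 rad); the arm keeps its last pose, push and grip.
It fails at once if the tray is dropped (falls free faster than 0.55 m/s) or rammed onto the stand (over 45 N) (contact force between tray and stand above 45 N or (contact force between the fingers and tray below 0.5 N and height (world z) of stand below 0.01 m and linear speed of tray above 0.55 m/s)).
It fails at once if the tray is tipped by more than 30 degrees (angle between tray's own z axis and vertical above 0.52 rad).
It fails at once if the lifted stand is tipped by more than 14 degrees (height (world z) of stand above 0.02 m and angle between stand's own z axis and vertical above 0.25 rad).
It fails at once if the pot is pushed by more than 25 mm or tipped (distance of pot from where it was at the start of the episode above 0.025 m or angle between pot's own z axis and vertical above 0.2 rad).
It fails at once if the lid, a jar, the mug or the bowl is moved by more than 30 mm or tipped (distance of any of lid, red_jar, cream_jar, mug, bowl from where it was at the start of the episode above 0.03 m or angle between any of lid, red_jar, cream_jar, mug, bowl's own z axis and vertical above 0.3 rad).
It also fails if it takes over 54 s, if anything falls off the work surface, if the arm or the gripper's body presses on something with over 40 N, if the wrist force passes 120 N, or if a joint passes its speed limit or range.

### The arm

A 6-joint arm with a two-finger parallel gripper is mounted at the origin on the work surface. World frame = base frame: x ahead of the robot, y to its left, z up, the work surface at z = 0. Lengths are in m, angles in rad, forces in N, time in s.
With the tool pointing down it reaches from about 0.325 to 0.85 m from the base axis. Payload 15.5 kg.
Tool frame: the origin (TCP) lies between the finger pads; the fingertips stand 19 mm ahead of it and the grasp point (between the pads) is the TCP; z points along the fingers, y is the line along which they close (so a half turn about z gives the same grasp; the last joint's range is limited). The gripper opens to 91 mm and grips with 3 to 60 N. Pads are 32 mm wide; open, the fingers measure 118 mm over their backs; the gripper's body (76 mm by 178 mm) begins 60 mm behind the grasp point.
Start: joints at [1.012, 0.494, 1.345, -0, 1.302, -0.096], TCP at [0.28, 0.559, 0.233] pointing down, gripper open.
Joint ranges: [-2.91, 2.91], [-0.82, 2.16], [0.22, 2.67], [-1.22, 4.37], [0.12, 2.79], [-3.08, 3.08]. Speed limits (rad/s): [1.89, 1.89, 2.57, 3.01, 3.01, 3.01].

### API

Orientations are given as a rotation vector (axis times angle).
In Python, from rig import manip gives the robot as it stands.
- The arm moves only by the tool arm_command, never from a script. Its argument "series" is a list of rows, each a list of 3 entries, a list of its own where there are three numbers: the finger opening in mm, from 0 to 91.2, then the shift along the world's x, y, z in mm, then the turn, a rotation vector about the world's x, y, z in rad. A call has 1 to 10 rows; each row shifts and turns the commanded pose from where the row before left it; what a row does not reach is not made up. A row lasts 1/8 s, in which the tool goes at most 62.5 mm and 10.7 degrees, less where a joint would pass 70% of its speed; a pose out of reach is approached as far as the arm can. A call with a gripper value outside its range is refused whole. The fingers move at their own pace and stop on an object; "squeeze" is the grip in N (left out, the last holds). Time passes only in rows, so rows that do not move let the fingers close. It gives the time, the measured TCP pose, the force, the opening and the grip force at its end, in the units of the state.
- manip.get_state(): the state, without advancing time (a new reading comes with each control period).
- manip.capture(name): name is "side" or "top"; returns a dict with "image" (480x640x3 uint8, red, green, blue), "depth" (480x640 float32, m along the optical axis (not along the pixel's ray), 0 where there is no reading), "intrinsics" (3x3 intrinsics, pixels), "origin" and "orientation" of the camera in the world. Camera axes: x right, y up, looking along -z (the intrinsics and any distortion apply to the point x, -y, -z); pixel columns grow to the right and rows downward; lengths in m; the calibration is good to about 2 mm. A picture is of the moment at which its call begins.
- manip.close_job(): hands the job in; it is judged then, once.
The state is a dict: "time_s": time; "qpos": joint angles; "dq": joint speeds; "joint_efforts": joint torques, N m; "eef_pos": TCP position; "tcp_rot": TCP orientation; "contact_force": force on the tool from outside, world axes, zero at the start; "torque": the same for the moment, N m; "grip_width": finger opening in m; "grip_force": force on a finger pad.
Only numpy, scipy, OpenCV 4.12 (cv2) and the standard library are available. Lean on these libraries where they do the work, as an engineer would, in place of code of your own. Each camera call takes 0.05 s, during which the arm holds its last target. There are 200 camera calls.

## Working session

There is one attempt and no reset: what is moved stays moved. The work goes in short steps, Python scripts to look and compute and a tool call to move; the robot and the scene stay as the last step left them, time stands still between calls to the robot, and variables do not carry over. Pictures are saved under pics/ and viewed, at most 10 in all, crops included, and the job is handed in when it is done.

Besides the shell and the picture viewer there is one more tool, called after "Call:" as name(argument=value, ...), one argument or row to a line, values as JSON. arm_command: Moves the arm, as the interface text tells. Its arguments: {"type":"object","properties":{"series":{"type":"array","items":{"type":"array"}},"squeeze":{"type":"number"}},"required":["series"]}

```bash
mkdir -p pics; cat > h.py <<'E'
import numpy as np, cv2
from rig import manip
from scipy.spatial.transform import Rotation as R
def cap(n):
    c=manip.capture(n); d=c["depth"].astype(float); K=np.array(c["intrinsics"])
    o=np.array(c["orientation"],float)
    M=o if o.shape==(3,3) else (R.from_rotvec(o) if o.size==3 else R.from_quat(o)).as_matrix()
    v,u=np.mgrid[0:480,0:640]
    P=np.stack([(u-K[0,2])/K[0,0]*d,-(v-K[1,2])/K[1,1]*d,-d],-1)@M.T+np.array(c["origin"])
    P[d==0]=np.nan
    return c["image"],P,c
def save(n,im): cv2.imwrite("pics/"+n,cv2.cvtColor(im,cv2.COLOR_RGB2BGR))
E
python3 - <<'E'
from h import *
for n in("top","side"):
    im,P,c=cap(n); save(n+"0.png",im); np.save(n+"P.npy",P); np.save(n+"I.npy",im)
    print({k:v for k,v in c.items() if k not in("image","depth")})
print(manip.get_state())
E
```

```text
{'intrinsics': array([[464.7194687 ,   0.        , 324.76757835],
       [  0.        , 464.7194687 , 234.09138434],
       [  0.        ,   0.        ,   1.        ]]), 'origin': array([0.29185702, 0.05510592, 1.39097176]), 'orientation': array([ 0.13113898, -0.1103544 , -1.56041861])}
{'intrinsics': array([[457.85106649,   0.        , 327.31246134],
       [  0.        , 457.85106649, 239.68709449],
       [  0.        ,   0.        ,   1.        ]]), 'origin': array([-0.13907898, -0.83071316,  0.7967769 ]), 'orientation': array([ 0.9748511 , -0.30359459, -0.54649742])}
{'time_s': 0.1, 'qpos': array([ 1.01150465e+00,  4.94116145e-01,  1.34605988e+00, -2.59062306e-05,
        1.30251966e+00, -9.55326133e-02]), 'dq': array([ 0.00110946, -0.00066322, -0.00131288, -0.00339688,  0.00067358,
        0.00118764]), 'joint_efforts': array([ 2.78223699e-03, -8.80246925e+01, -3.82538009e+01,  7.09624775e-02,
        4.82678600e-02, -1.69533241e-04]), 'eef_pos': array([0.27942063, 0.558698  , 0.23240408]), 'tcp_rot': array([-7.21873769e-01, -3.05719149e+00,  1.65303891e-03]), 'contact_force': array([-0.18702827,  0.0893847 , -0.25994419]), 'torque': array([-0.01986284,  0.03161709, -0.02131877]), 'grip_force': 0.0, 'grip_width': 0.09102712661023307}
```

View pics/top0.png

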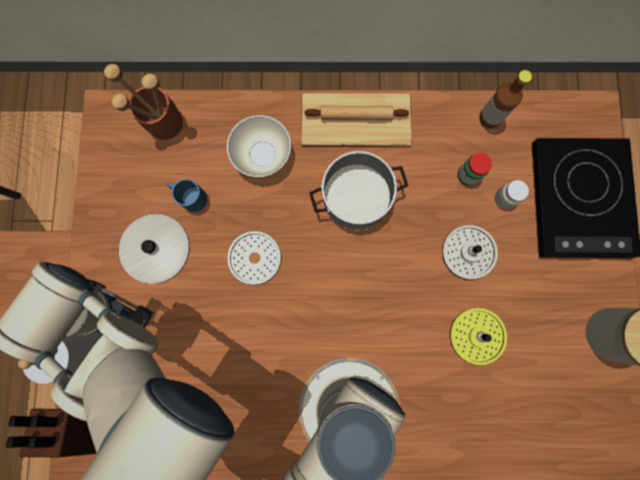

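View pics/side0.png

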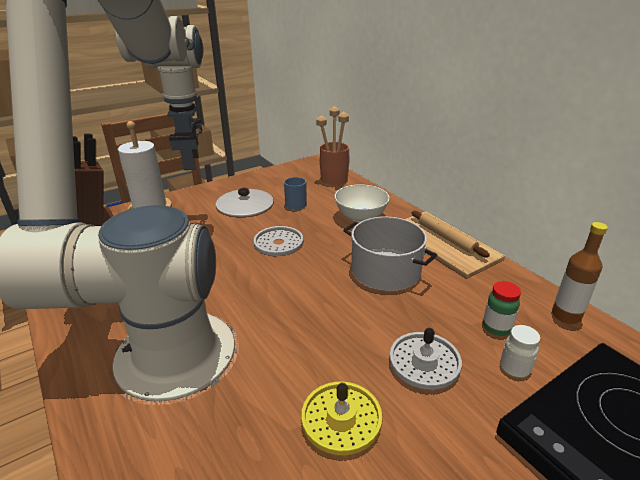

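The top view shows the loose tray at (254,258) with its empty centre hole. Two things look like the stand: the steel one at (470,252) and the yellow one at (479,336). The steel one is meant, since yellow is excluded. The pot is at (359,190). I'll confirm in a crop and measure.

```bash
cat >> h.py <<'E'
from scipy.optimize import least_squares
def circ(p):
    f=lambda q:np.hypot(p[:,0]-q[0],p[:,1]-q[1])-q[2]
    r=least_squares(f,[*p[:,:2].mean(0),.08],loss='soft_l1',f_scale=.002)
    return r.x.round(4),len(p)
def near(P,c,r,z0,z1):
    q=P.reshape(-1,3); q=q[~np.isnan(q[:,0])]
    return q[(np.hypot(q[:,0]-c[0],q[:,1]-c[1])<r)&(q[:,2]>z0)&(q[:,2]<z1)]
E
python3 - <<'E'
from h import *
T=np.load("topP.npy");S=np.load("sideP.npy")
g={n:np.nanmedian(T[v-3:v+4,u-3:u+4].reshape(-1,3),0) for n,(u,v) in dict(tray=(242,262),stand=(465,243),pot=(359,190),table=(350,270)).items()}
print({k:v.round(3) for k,v in g.items()})
for n,P in(("top",T),("side",S)):
    q=near(P,g["tray"],.12,.0115,.03); print(n,"tray rim",circ(q),q[:,2].max())
    q=near(P,g["tray"],.11,.0015,.03); print("   tray all mid",(q.max(0)+q.min(0))[:2]/2,np.ptp(q,0))
    q=near(P,g["stand"],.12,.023,.032); print("  stand rim",circ(q))
    q=near(P,g["stand"],.08,.08,.12); print("  knob",np.median(q,0).round(4),((q.max(0)+q.min(0))/2).round(4),q[:,2].max(),len(q), np.ptp(q,0))
    q=near(P,g["pot"],.13,.116,.126); print("  pot rim",circ(q))
    q=near(P,g["pot"],.16,.08,.11);q=q[np.hypot(*(q[:,:2]-circ(near(P,g["pot"],.13,.116,.126))[0][:2]).T)>.115]; print("  handles",q.mean(0),np.ptp(q,0))
a=cv2.resize(np.load("topI.npy")[190:390,400:560],None,fx=2.4,fy=2.4,interpolation=2)
b=cv2.resize(np.load("topI.npy")[208:308,204:304],(400,480),interpolation=2)
save("crop.png",np.hstack([a,b]))
E
```

```text
{'tray': array([0.421, 0.322, 0.004]), 'stand': array([ 0.478, -0.339,  0.019]), 'pot': array([ 0.644, -0.029,  0.005]), 'table': array([ 0.4  , -0.002, -0.001])}
top tray rim (array([0.433 , 0.2858, 0.0755]), 364) 0.02405487429126474
   tray all mid [0.42042706 0.32175062] [0.21909486 0.2191364  0.02255482]
  stand rim (array([ 0.4531, -0.352 ,  0.0755]), 401)
  knob [ 0.4522 -0.3495  0.1037] [ 0.4535 -0.351   0.0982] 0.11292183749286622 65 [0.02122337 0.01965675 0.02954351]
  pot rim (array([ 0.6231, -0.0208,  0.1021]), 413)
  handles [ 0.62141714 -0.01897477  0.0980822 ] [0.13480264 0.28035783 0.01866757]
side tray rim (array([0.4347, 0.2839, 0.0757]), 259) 0.019766159826604346
   tray all mid [0.42181306 0.3212694 ] [0.21275229 0.21881911 0.01825717]
  stand rim (array([ 0.4541, -0.3546,  0.0756]), 636)
  knob [ 0.4501 -0.358   0.0988] [ 0.4539 -0.355   0.0952] 0.11030807990792679 132 [0.02119043 0.01963373 0.0301946 ]
  pot rim (array([ 0.6247, -0.0226,  0.102 ]), 352)
  handles [ 0.62771368 -0.05166262  0.09727236] [0.13596452 0.27938715 0.01370276]
```

View pics/crop.png

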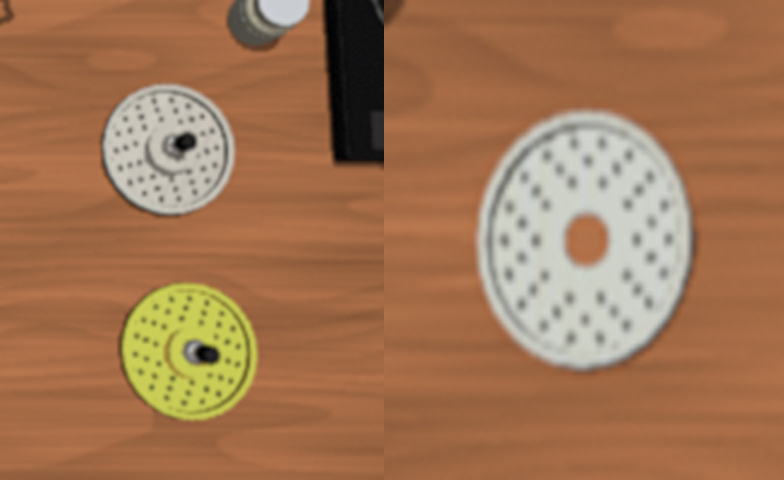

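The crop confirms it. The steel stand's knob is at crop (183,142) and the yellow decoy at (205,353). The loose tray, on the right, has an empty hole at (587,240). The fitted sizes match the given ones: rim radius 75.5 mm, knob top about 0.11 m, pot rim 102 mm.

- **Tray:** (0.434, 0.285)
- **Stand:** (0.4536, -0.353)
- **Pot:** (0.624, -0.0215)

I'll pinch the tray rim on the robot side, with tool y along world x.

Call:
arm_command(
  series=[
    [91, [11, -39, 0], [0, 0, -0.158]],
    [91, [11, -39, 0], [0, 0, -0.158]],
    [91, [11, -39, -16], [0, 0, -0.158]],
    [91, [11, -39, -20], [0, 0, -0.158]],
    [60, [11, -39, -25], [0, 0, -0.158]],
    [50, [12, -39, -30], [0, 0, -0.158]],
    [40, [12, -40, -30], [0, 0, -0.159]],
    [40, [0, 0, 0], [0, 0, 0]],
    [40, [0, 0, 0], [0, 0, 0]],
  ],
  squeeze=50,
)

```text
time_s: 1.23
eef_pos: [0.3588, 0.2854, 0.1121]
tcp_rot: [-2.22, -2.222, -0.0]
contact_force: [0.1, 0.4, 0.2]
grip_width: 0.044
grip_force: 0.0
```

Call:
arm_command(
  series=[
    [40, [0, 0, -30], [0, 0, 0]],
    [40, [0, 0, -30], [0, 0, 0]],
    [40, [0, 0, -18], [0, 0, 0]],
    [40, [0, 0, -9], [0, 0, 0]],
    [40, [0, 0, 0], [0, 0, 0]],
    [30, [0, 0, 0], [0, 0, 0]],
    [20, [0, 0, 0], [0, 0, 0]],
    [10, [0, 0, 0], [0, 0, 0]],
    [0, [0, 0, 0], [0, 0, 0]],
    [0, [0, 0, 0], [0, 0, 0]],
  ],
)

```text
time_s: 2.48
eef_pos: [0.3587, 0.2851, 0.0252]
tcp_rot: [2.222, 2.221, 0.001]
contact_force: [-2.0, 0.7, 6.9]
grip_width: 0.0084
grip_force: 48.3
```

Call:
arm_command(
  series=[
    [0, [0, 0, 0], [0, 0, 0]],
    [0, [0, 0, 4], [0, 0, 0]],
    [0, [0, 0, 10], [0, 0, 0]],
    [0, [0, 0, 20], [0, 0, 0]],
    [0, [0, 0, 30], [0, 0, 0]],
    [0, [0, 0, 35], [0, 0, 0]],
    [0, [0, 0, 35], [0, 0, 0]],
    [0, [0, 0, 25], [0, 0, 0]],
    [0, [0, 0, 10], [0, 0, 0]],
    [0, [0, 0, 0], [0, 0, 0]],
  ],
  squeeze=60,
)

```text
time_s: 3.72
eef_pos: [0.3586, 0.285, 0.1941]
tcp_rot: [2.221, 2.221, 0.001]
contact_force: [-0.4, -0.2, -2.4]
grip_width: 0.0079
grip_force: 58.1
```

```bash
cat >> h.py <<'E'
def tray(P,c,zmin=.12,zmax=.3):
    q=near(P,c,.1,zmin,zmax); q=q[q[:,0]>c[0]-.04]   # keep clear of gripper
    r=np.hypot(*(q[:,:2]-c).T); a=q[(r<.066)&(r>.02)]
    k=np.linalg.lstsq(np.c_[a[:,:2]-c,np.ones(len(a))],a[:,2],rcond=None)[0]
    h=q[:,2]-np.c_[q[:,:2]-c,np.ones(len(q))]@k
    e=q[(h>.008)&(h<.02)&(r>.06)]
    return "slope",k[:2].round(4),"floor z",k[2].round(4),"rim",circ(e)
E
python3 - <<'E'
from h import *
print(manip.get_state()["eef_pos"])
for n in("top","side"):
    im,P,c=cap(n); save(n+"1.png",im); print(n,*tray(P,np.array([.435,.285])))
E
```

```text
[0.35856739 0.28496462 0.19410923]
top slope [-0.2945  0.1547] floor z 0.1876 rim (array([0.4313, 0.2866, 0.0771]), 139)
side slope [-0.828  -0.5196] floor z 0.2113 rim (array([0.3974, 0.2621, 0.1085]), 68)
```

View pics/side1.png

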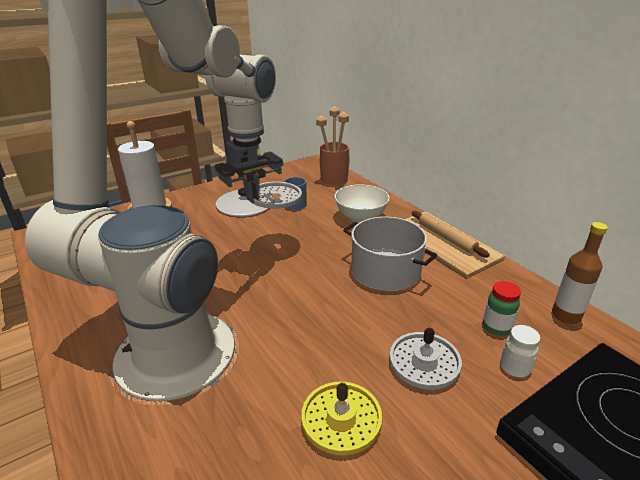

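The side view shows the tray held level in the gripper at (277,194). My slope fit was spoilt by gripper points. I'll carry the tray to just above the stand and measure it again there.

Call:
arm_command(
  series=[
    [0, [0, -10, 0], [0, 0, 0]],
    [0, [1, -25, 0], [0, 0, 0]],
    [0, [2, -35, 0], [0, 0, 0]],
    [0, [2, -40, 0], [0, 0, 0]],
    [0, [2, -40, 0], [0, 0, 0]],
    [0, [2, -40, 0], [0, 0, 0]],
    [0, [2, -40, 0], [0, 0, 0]],
    [0, [2, -40, 0], [0, 0, 0]],
    [0, [2, -40, 0], [0, 0, 0]],
    [0, [2, -40, 0], [0, 0, 0]],
  ],
)

```text
time_s: 5.08
eef_pos: [0.3747, -0.0666, 0.1934]
tcp_rot: [-2.221, -2.221, 0.001]
contact_force: [0.2, 0.4, -2.6]
grip_width: 0.0079
grip_force: 58.1
```

Call:
arm_command(
  series=[
    [0, [2, -40, 0], [0, 0, 0]],
    [0, [0, -40, 0], [0, 0, 0]],
    [0, [0, -40, 0], [0, 0, 0]],
    [0, [0, -40, 0], [0, 0, 0]],
    [0, [0, -40, 0], [0, 0, 0]],
    [0, [0, -40, 0], [0, 0, 0]],
    [0, [0, -28, 0], [0, 0, 0]],
    [0, [0, -15, 0], [0, 0, 0]],
    [0, [0, -5, 0], [0, 0, 0]],
    [0, [0, 0, 0], [0, 0, 0]],
  ],
)

```text
time_s: 6.32
eef_pos: [0.3774, -0.3524, 0.1937]
tcp_rot: [-2.221, -2.221, -0.0]
contact_force: [0.4, -0.3, -2.1]
grip_width: 0.0078
grip_force: 58.1
```

```bash
cat >> h.py <<'E'
def tray2(P,tcp,zmin=.12):
    "fit floor robustly, then rim circle of known radius, away from the gripper"
    c=np.array([tcp[0]+.0755,tcp[1]]); q=near(P,c,.095,zmin,tcp[2]+.03)
    q=q[q[:,0]>c[0]-.03]
    k=np.array([0,0,np.median(q[:,2])])
    for t in(.012,.006,.004,.004):
        A=np.c_[q[:,:2]-c,np.ones(len(q))]; h=q[:,2]-A@k
        r=np.hypot(*(q[:,:2]-c).T); s=(abs(h)<t)&(r<.066)&(r>.022)
        k=np.linalg.lstsq(A[s],q[s,2],rcond=None)[0]
    h=q[:,2]-A@k; e=q[(h>.008)&(h<.018)&(r>.06)]
    f=lambda x:np.hypot(e[:,0]-x[0],e[:,1]-x[1])-.0757
    x=least_squares(f,c,loss='soft_l1',f_scale=.002).x
    return k.round(4),s.sum(),x.round(4),len(e)
E
python3 - <<'E'
from h import *
t=manip.get_state()["eef_pos"];print(t)
for n in("top","side"):
    im,P,c=cap(n); save(n+"2.png",im); print(n,*tray2(P,t))
    q=near(P,[.4536,-.353],.015,.08,.13);print(len(q),q[:,2].max() if len(q) else 0)
E
```

```text
[ 0.37739467 -0.35235388  0.1937017 ]
top [-3.670e-02 -1.000e-04  1.683e-01] 803 [ 0.451 -0.35 ] 265
12 0.10889233488496886
side [-0.0301 -0.0018  0.1686] 976 [ 0.4517 -0.3523] 294
82 0.10531097899801145
```

View pics/side2.png

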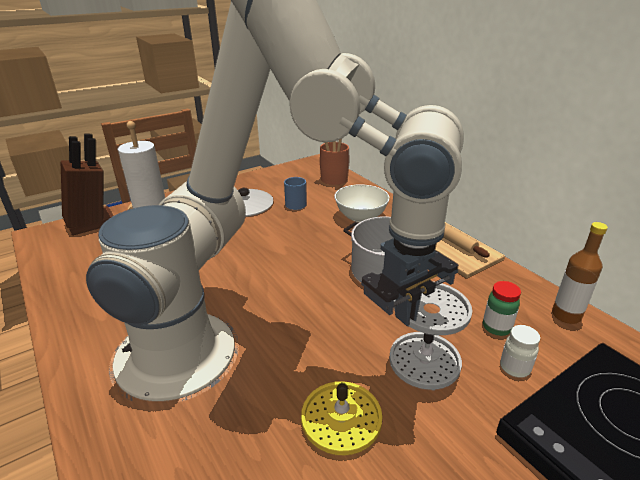

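The tray at (435,308) is above the stand's knob at (428,345). Both cameras agree that the tray droops 0.033 rad away from the gripper and is about 2 mm short in x and y. I'll correct both and stop just above the knob.

Call:
arm_command(
  series=[
    [0, [1.5, -2, -10], [0, -0.033, 0]],
    [0, [0, 0, -20], [0, 0, 0]],
    [0, [0, 0, -15], [0, 0, 0]],
    [0, [0, 0, -7], [0, 0, 0]],
    [0, [0, 0, 0], [0, 0, 0]],
    [0, [0, 0, 0], [0, 0, 0]],
  ],
)

```text
time_s: 7.18
eef_pos: [0.3793, -0.3552, 0.1424]
tcp_rot: [2.204, 2.205, 0.036]
contact_force: [0.2, -0.6, -1.6]
grip_width: 0.0081
grip_force: 58.1
```

```bash
python3 - <<'E'
from h import *
s=manip.get_state();print(s["eef_pos"],s["tcp_rot"])
for n in("top","side"):
    im,P,c=cap(n); print(n,*tray2(P,s["eef_pos"],.105))
E
```

```text
[ 0.37933421 -0.3552214   0.1423641 ] [2.20412612 2.20450619 0.03620824]
top [-0.0059  0.0039  0.1198] 501 [ 0.4539 -0.3531] 165
side [ 0.0064 -0.0017  0.1197] 965 [ 0.4541 -0.3556] 289
```

Call:
arm_command(
  series=[
    [0, [0, 1, -8], [0, 0, 0]],
    [0, [0, 0, -12], [0, 0, 0]],
    [0, [0, 0, -12], [0, 0, 0]],
    [0, [0, 0, -12], [0, 0, 0]],
    [0, [0, 0, -10], [0, 0, 0]],
    [0, [0, 0, -6], [0, 0, 0]],
    [0, [0, 0, -5], [0, 0, 0]],
    [0, [0, 0, -3], [0, 0, 0]],
    [0, [0, 0, 0], [0, 0, 0]],
  ],
)

```text
time_s: 8.4
eef_pos: [0.3791, -0.354, 0.0739]
tcp_rot: [2.205, 2.205, 0.036]
contact_force: [-0.0, -0.1, -1.8]
grip_width: 0.0082
grip_force: 58.1
```

```bash
python3 - <<'E'
from h import *
s=manip.get_state();print(s["eef_pos"],s["contact_force"],s["torque"])
for n in("top","side"):
    im,P,c=cap(n); print(n,*tray2(P,s["eef_pos"],.04))
    q=near(P,[.4536,-.353],.08,.08,.12); print("  knob",np.median(q,0).round(4),((q.max(0)+q.min(0))/2).round(4),q[:,2].max(),len(q))
E
```

```text
[ 0.3790781  -0.35402593  0.07387681] [-0.01633616 -0.05343967 -1.81048956] [-0.0540682   0.26071208 -0.02134442]
top [0. 0. 0.] 0 [ 0.4546 -0.354 ] 0
  return _methods._mean(a, axis=axis, dtype=dtype,
  ret = ret.dtype.type(ret / rcount)
  ret = um.true_divide(
Traceback (most recent call last):
ValueError: zero-size array to reduction operation maximum which has no identity
```

No contact yet; the underside is about 3 mm above the seat. I'll descend in small steps.

Call:
arm_command(
  series=[
    [0, [0, 0, -1], [0, 0, 0]],
    [0, [0, 0, -1], [0, 0, 0]],
    [0, [0, 0, 0], [0, 0, 0]],
  ],
)

```text
time_s: 8.82
eef_pos: [0.3791, -0.354, 0.0719]
tcp_rot: [2.205, 2.205, 0.036]
contact_force: [0.9, -0.3, -2.3]
grip_width: 0.0076
grip_force: 58.1
```

Call:
arm_command(
  series=[
    [0, [0, 0, -0.7], [0, 0, 0]],
    [0, [0, 0, 0], [0, 0, 0]],
  ],
)

```text
time_s: 9.07
eef_pos: [0.3791, -0.354, 0.0712]
tcp_rot: [2.205, 2.205, 0.036]
contact_force: [0.4, -0.8, -2.6]
grip_width: 0.0079
grip_force: 58.1
```

```bash
python3 - <<'E'
from h import *
s=manip.get_state();print(s["eef_pos"],s["contact_force"],s["torque"])
im,P,c=cap("side"); print(*tray2(P,s["eef_pos"],.04))
q=near(P,[.4536,-.353],.03,.08,.115); print("knob",((q.max(0)+q.min(0))/2).round(4),q[:,2].max(),len(q))
E
```

```text
[ 0.37907717 -0.35403159  0.07119135] [ 0.35504855 -0.78083368 -2.61209562] [-0.09715272  0.24995166  0.03115949]
[ 0.0012 -0.0022  0.0486] 842 [ 0.4542 -0.3542] 246
knob [ 0.4538 -0.3567  0.0953] 0.11040856517045361 73
```

Call:
arm_command(
  series=[
    [0, [0, 0, -0.6], [0, 0, 0]],
    [0, [0, 0, 0], [0, 0, 0]],
  ],
)

```text
time_s: 9.38
eef_pos: [0.3791, -0.354, 0.0706]
tcp_rot: [2.205, 2.205, 0.036]
contact_force: [0.1, 0.3, -1.5]
grip_width: 0.0079
grip_force: 58.1
```

Call:
arm_command(
  series=[
    [0, [0, 0, -0.6], [0, 0, 0]],
    [0, [0, 0, 0], [0, 0, 0]],
  ],
)

```text
time_s: 9.62
eef_pos: [0.3791, -0.354, 0.07]
tcp_rot: [2.205, 2.205, 0.036]
contact_force: [-0.7, -0.4, -1.9]
grip_width: 0.0082
grip_force: 58.0
```

Call:
arm_command(
  series=[
    [0, [0, 0, -0.6], [0, 0, 0]],
    [0, [0, 0, 0], [0, 0, 0]],
  ],
)

```text
time_s: 9.88
eef_pos: [0.3791, -0.354, 0.0694]
tcp_rot: [2.205, 2.205, 0.036]
contact_force: [-1.6, 0.4, 0.1]
grip_width: 0.0081
grip_force: 58.0
```

Call:
arm_command(
  series=[
    [0, [0, 0, -0.6], [0, 0, 0]],
    [0, [0, 0, 0], [0, 0, 0]],
  ],
)

```text
time_s: 10.12
eef_pos: [0.3791, -0.3541, 0.0688]
tcp_rot: [2.205, 2.205, 0.036]
contact_force: [-1.8, 0.4, 1.7]
grip_width: 0.0081
grip_force: 58.0
```

Contact at about 3.5 N. Releasing the tray.

Call:
arm_command(
  series=[
    [10, [0, 0, 0], [0, 0, 0]],
    [12, [0, 0, 0], [0, 0, 0]],
    [16, [0, 0, 0], [0, 0, 0]],
    [22, [0, 0, 0], [0, 0, 0]],
    [30, [0, 0, 0], [0, 0, 0]],
    [30, [0, 0, 0], [0, 0, 0]],
    [30, [0, 0, 0], [0, 0, 0]],
  ],
  squeeze=10,
)

```text
time_s: 11.0
eef_pos: [0.3791, -0.354, 0.0688]
tcp_rot: [2.205, 2.205, 0.036]
contact_force: [0.5, -0.2, -0.6]
grip_width: 0.0304
grip_force: 0.0
```

```bash
python3 - <<'E'
from h import *
s=manip.get_state();print(s["eef_pos"],s["contact_force"],s["grip_width"])
im,P,c=cap("side"); print(*tray2(P,[.3785,-.354,.07],.04))
E
```

```text
[ 0.37908    -0.35402915  0.06881732] [ 0.46022683 -0.24933198 -0.59695252] 0.030400606236001337
[0.0023 0.0014 0.0477] 810 [ 0.4544 -0.3542] 246
```

Call:
arm_command(
  series=[
    [30, [0, 0, 4], [0, 0, 0]],
    [30, [0, 0, 15], [0, 0, 0]],
    [30, [0, 0, 30], [0, 0, 0]],
    [60, [0, 0, 35], [0, 0.033, 0]],
    [91, [0, 0, 35], [0, 0, 0]],
    [91, [0, 30, 10], [0, 0, 0]],
    [91, [0, 60, 0], [0, 0, 0]],
    [91, [0, 60, 0], [0, 0, 0]],
    [91, [0, 0, 0], [0, 0, 0]],
  ],
)

```text
time_s: 12.18
eef_pos: [0.3783, -0.2006, 0.1988]
tcp_rot: [-2.217, -2.225, -0.0]
contact_force: [-0.2, -1.1, -0.2]
grip_width: 0.0871
grip_force: 0.0
```

```bash
python3 - <<'E'
from h import *
s=manip.get_state();print(s["eef_pos"],s["contact_force"],s["tcp_rot"])
for n in("top","side"):
    im,P,c=cap(n); save(n+"3.png",im); print(n,*tray2(P,[.3785,-.354,.07],.04))
    q=near(P,[.4536,-.353],.03,.08,.115); print("knob",np.median(q,0),((q.max(0)+q.min(0))/2).round(4),q[:,2].max(),len(q))
    q=near(P,[.4536,-.353],.1,.022,.032); print("lower rim",circ(q))
    q=near(P,[.624,-.0215],.13,.116,.126); print("  pot rim",circ(q))
    if n=="top":a=im
a=cv2.resize(a[200:300,420:520],(480,480)); b=cv2.resize(im[310:410,375:475],(480,480)) 
save("crop3.png",cv2.resize(np.hstack([a,b]),(800,400)))
E
```

```text
[ 0.37826972 -0.20058335  0.19880146] [-0.22868706 -1.09482524 -0.21149018] [-2.21731300e+00 -2.22467815e+00 -3.94016947e-04]
top [ 0.039  -0.0097  0.0454] 56 [ 0.4537 -0.3523] 99
  return _methods._mean(a, axis=axis, dtype=dtype,
  ret = um.true_divide(
Traceback (most recent call last):
ValueError: zero-size array to reduction operation maximum which has no identity
```

```bash
python3 - <<'E'
from h import *
im,P,c=cap("side"); print(*tray2(P,[.3785,-.354,.07],.04))
q=near(P,[.4536,-.353],.03,.08,.115); print("knob",np.median(q,0).round(4),((q.max(0)+q.min(0))/2).round(4),q[:,2].max(),len(q))
q=near(P,[.4536,-.353],.085,.056,.064);q=q[np.hypot(q[:,0]-.4536,q[:,1]+.353)>.06]; print("rim",circ(q))
q=near(P,[.624,-.0215],.13,.116,.126); print("  pot rim",circ(q))
save("crop3.png",cv2.resize(im[310:410,375:475],(500,500),interpolation=2))
E
```

```text
[0.0017 0.0001 0.0478] 1188 [ 0.4541 -0.3543] 426
knob [ 0.4496 -0.3589  0.0993] [ 0.4537 -0.3551  0.0947] 0.1088200726530717 132
rim (array([ 0.4544, -0.3544,  0.0755]), 691)
  pot rim (array([ 0.625 , -0.0227,  0.1018]), 187)
```

View pics/crop3.png

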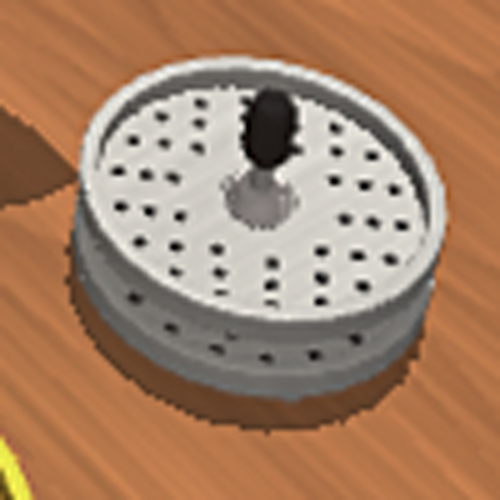

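The crop shows the tray seated flat on the hub, with the knob at (270,128) through the hole. The numbers agree: floor at 0.0478, slope below 0.002, centre at (0.454,-0.354). Next is the knob.

Call:
arm_command(
  series=[
    [91, [15, -30, 0], [0, 0, 0]],
    [91, [20, -40, 0], [0, 0, 0]],
    [91, [20, -40, 0], [0, 0, 0]],
    [91, [15, -30, 0], [0, 0, 0]],
    [70, [5, -10, 0], [0, 0, 0]],
    [60, [0, 0, 0], [0, 0, 0]],
    [60, [0, 0, 0], [0, 0, 0]],
  ],
)

```text
time_s: 13.15
eef_pos: [0.4535, -0.3533, 0.1979]
tcp_rot: [-2.221, -2.221, 0.0]
contact_force: [-0.3, 0.4, 0.4]
grip_width: 0.0638
grip_force: 0.0
```

Call:
arm_command(
  series=[
    [60, [0.5, -0.5, -20], [0, 0, 0]],
    [60, [0, 0, -30], [0, 0, 0]],
    [60, [0, 0, -30], [0, 0, 0]],
    [60, [0, 0, -20], [0, 0, 0]],
    [60, [0, 0, -7], [0, 0, 0]],
    [40, [0, 0, 0], [0, 0, 0]],
    [30, [0, 0, 0], [0, 0, 0]],
    [25, [0, 0, 0], [0, 0, 0]],
    [20, [0, 0, 0], [0, 0, 0]],
    [0, [0, 0, 0], [0, 0, 0]],
  ],
  squeeze=20,
)

```text
time_s: 14.4
eef_pos: [0.4549, -0.3547, 0.0912]
tcp_rot: [2.221, 2.221, 0.0]
contact_force: [0.8, 1.4, 4.7]
grip_width: 0.0212
grip_force: 20.0
```

Call:
arm_command(
  series=[
    [0, [0, 0, 0], [0, 0, 0]],
    [0, [0, 0, 0], [0, 0, 0]],
    [0, [0, 0, 0], [0, 0, 0]],
  ],
  squeeze=45,
)

```text
time_s: 14.78
eef_pos: [0.4548, -0.3547, 0.0912]
tcp_rot: [2.221, 2.221, 0.0]
contact_force: [0.7, 1.4, 6.5]
grip_width: 0.0208
grip_force: 45.0
```

Knob gripped, opening 21 mm. I'll lift gently, up to stand height of about 0.175 m.

Call:
arm_command(
  series=[
    [0, [0, 0, 3], [0, 0, 0]],
    [0, [0, 0, 6], [0, 0, 0]],
    [0, [0, 0, 12], [0, 0, 0]],
    [0, [0, 0, 20], [0, 0, 0]],
    [0, [0, 0, 25], [0, 0, 0]],
    [0, [0, 0, 30], [0, 0, 0]],
    [0, [0, 0, 30], [0, 0, 0]],
    [0, [0, 0, 25], [0, 0, 0]],
    [0, [0, 0, 15], [0, 0, 0]],
    [0, [0, 0, 9], [0, 0, 0]],
  ],
)

```text
time_s: 16.02
eef_pos: [0.4545, -0.3545, 0.2665]
tcp_rot: [2.221, 2.221, 0.0]
contact_force: [0.3, 0.6, -5.2]
grip_width: 0.0205
grip_force: 45.0
```

Call:
arm_command(
  series=[
    [0, [0, 0, 3], [0, 0, 0]],
    [0, [0, 0, 0], [0, 0, 0]],
    [0, [0, 0, 0], [0, 0, 0]],
  ],
)

```text
time_s: 16.4
eef_pos: [0.4544, -0.3543, 0.2681]
tcp_rot: [-2.221, -2.221, 0.0]
contact_force: [0.4, 0.6, -5.3]
grip_width: 0.0206
grip_force: 45.0
```

```bash
cat >> h.py <<'E'
def lifted(P,t):
    c=np.array(t[:2]); q=near(P,c,.095,t[2]-.075,t[2]-.02)
    r=np.hypot(*(q[:,:2]-c).T); k=np.array([0,0,t[2]-.043])
    A=np.c_[q[:,:2]-c,np.ones(len(q))]
    for th in(.012,.006,.004,.004):
        s=(abs(q[:,2]-A@k)<th)&(r<.066)&(r>.03); k=np.linalg.lstsq(A[s],q[s,2],rcond=None)[0]
    h=q[:,2]-A@k; e=q[(h>.009)&(h<.016)&(r>.06)]
    f=lambda x:np.hypot(e[:,0]-x[0],e[:,1]-x[1])-.0757
    return "slope,z",k.round(4),s.sum(),"centre",least_squares(f,c,loss='soft_l1',f_scale=.002).x.round(4),len(e)
E
python3 - <<'E'
from h import *
s=manip.get_state();print(s["eef_pos"],s["tcp_rot"],s["contact_force"])
im,P,c=cap("side"); save("side4.png",im); print(*lifted(P,s["eef_pos"]))
E
```

```text
[ 0.454363   -0.3543354   0.26809844] [-2.22060886e+00 -2.22054747e+00  1.27431377e-04] [ 0.41218114  0.55206724 -5.29854744]
slope,z [-0.0015  0.001   0.2246] 1258 centre [ 0.4537 -0.3541] 602
```

View pics/side4.png

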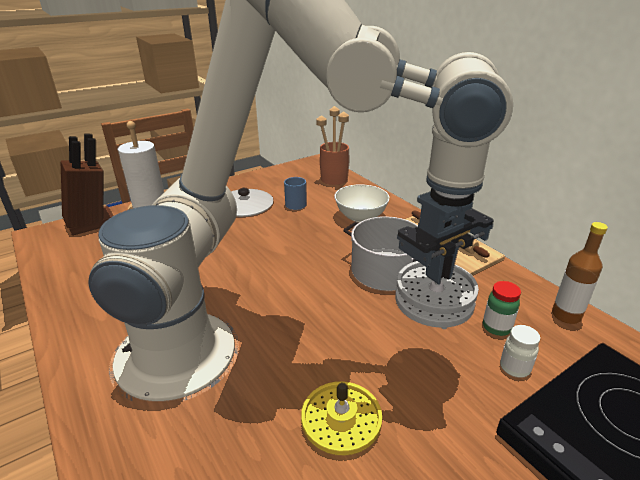

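The side view shows the stand with its tray lifted level at (437,292). The wrist carries 5.3 N, which fits about 0.56 kg. Feet are at 0.177 m, 57 mm above the rim height. Now over to the pot, a shift of (+171, +331) mm.

Call:
arm_command(
  series=[
    [0, [4, 7, 0], [0, 0, 0]],
    [0, [8, 15, 0], [0, 0, 0]],
    [0, [13, 25, 0], [0, 0, 0]],
    [0, [18, 35, 0], [0, 0, 0]],
    [0, [20, 40, 0], [0, 0, 0]],
    [0, [20, 40, 0], [0, 0, 0]],
    [0, [20, 40, 0], [0, 0, 0]],
    [0, [20, 40, 0], [0, 0, 0]],
    [0, [18, 35, 0], [0, 0, 0]],
    [0, [13, 24, 0], [0, 0, 0]],
  ],
)

```text
time_s: 17.7
eef_pos: [0.6091, -0.0505, 0.2687]
tcp_rot: [-2.219, -2.223, -0.0]
contact_force: [-0.2, -0.3, -5.1]
grip_width: 0.0206
grip_force: 45.0
```

Call:
arm_command(
  series=[
    [0, [9, 16, 0], [0, 0, 0]],
    [0, [5, 9, 0], [0, 0, 0]],
    [0, [3, 5, 0], [0, 0, 0]],
    [0, [0, 0, 0], [0, 0, 0]],
    [0, [0, 0, 0], [0, 0, 0]],
    [0, [0, 0, 0], [0, 0, 0]],
  ],
)

```text
time_s: 18.45
eef_pos: [0.6254, -0.024, 0.2688]
tcp_rot: [2.222, 2.221, -0.0]
contact_force: [0.2, 0.3, -5.3]
grip_width: 0.0211
grip_force: 45.0
```

```bash
python3 - <<'E'
from h import *
s=manip.get_state();print(s["eef_pos"],s["tcp_rot"],s["contact_force"],s["grip_width"],abs(s["dq"]).max())
im,P,c=cap("side"); save("side5.png",im); print(*lifted(P,s["eef_pos"]))
q=near(P,[.624,-.0215],.13,.116,.126); print("pot rim",circ(q))
E
```

```text
[ 0.62543845 -0.02400496  0.268849  ] [ 2.22214815e+00  2.22072673e+00 -8.52829995e-05] [ 0.18963799  0.34162263 -5.27152834] 0.021054653184982886 0.002128648227487643
slope,z [1.000e-04 6.000e-04 2.257e-01] 487 centre [ 0.6246 -0.0244] 287
pot rim (array([ 0.6246, -0.0224,  0.1019]), 261)
```

View pics/side5.png

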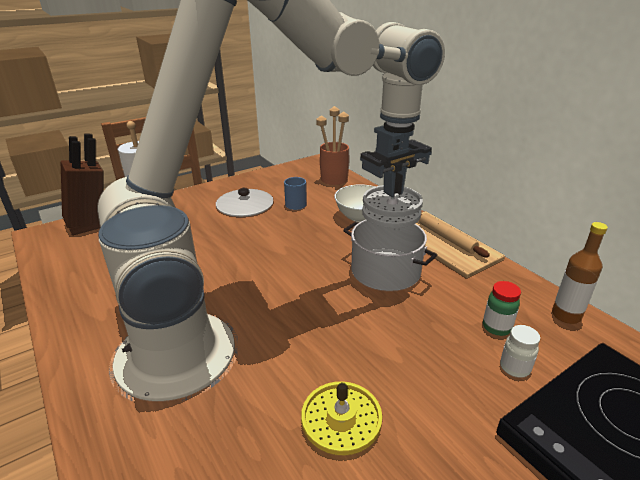

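The stand, with the tray on it, hangs level at (392,205) above the pot mouth at (389,240). It is centred to 2 mm, its feet are about 57 mm above the rim, and it is at rest. Handing in.

```bash
python3 -c "
from rig import manip
print(manip.close_job())"
```

```text
the job is handed in; nothing more can be done
None
```

I set the tray flat and centred on the stand's hub, and the arm is now holding the stand level and still over the pot, about 2 mm off centre with its feet about 57 mm above the rim; the job is handed in, but no verdict was shown.

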